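# Face up and scan the delivered canisters

### The arm

A 6-joint arm with a two-finger parallel gripper is mounted at the origin on the work surface. World frame = base frame: x ahead of the robot, y to its left, z up, the work surface at z = 0. Lengths are in mm, angles in rad, forces in N, time in s.
With the tool pointing down it reaches from about 300 to 875 mm from the base axis. Payload 6.4 kg.
Tool frame: the origin (TCP) lies between the finger pads; the fingertips stand 25 mm ahead of it and the grasp point (between the pads) lies 6 mm ahead of it; y points along the fingers, z is the direction in which the jaws open and shut, and the axes are right-handed (so a half turn about y gives the same grasp; the last joint's range is limited). The gripper opens to 88 mm and grips with 3 to 60 N. Pads are 18 mm wide; open, the fingers measure 123 mm over their backs; the gripper's body (75 mm by 187 mm) begins 45 mm behind the grasp point.
Start: joints at [-1.489, 0.181, 1.607, -0, 1.354, -0.206], TCP at [163.226, -551.361, 263.714] pointing down, gripper open.
Joint ranges: [-2.99, 2.99], [-0.89, 2.07], [0.3, 2.58], [-1.14, 4.28], [0, 2.63], [-3.12, 3.12]. Speed limits (rad/s): [2.57, 2.57, 3.01, 3.14, 3.14, 3.14].

### API

Orientations are given as a unit quaternion [x, y, z, w].
In Python, from bench import arm gives the robot as it stands. Calls block until the motion is done:
- arm.movep(position, orientation): joint-space move of the TCP to a pose.
- arm.move_straight(position, vel=150, ori=None): straight line of the TCP; ori=None keeps the orientation; vel is the mean speed in mm/s.
- arm.movej(angles): joint-space move.
- arm.move_gripper(opening, effort=None): finger opening in mm; effort is the grip in N (None keeps the last); returns when the fingers have stopped.
- arm.sleep(seconds).
- arm.inverse_kinematics(position, orientation): joint angles nearest the present ones, or None.
- arm.read_state(): the state.
- arm.get_image(name): name is "scene" or "top" or "wrist"; returns a dict with "frame" (384x512x3 uint8, red, green, blue), "fx", "fy", "cx", "cy" (pixels), "R" (3x3) and "t" (3): a world point X has camera coordinates R X + t. Camera axes: x right, y down, z forward; pixel columns grow to the right and rows downward; lengths in mm; the calibration is good to about 2 mm. A picture is of the moment at which its call begins. There is no depth.
A pose or a line that the arm cannot do raises arm.MotionError and nothing moves.
- arm.job_done(): hands the job in, once; it reports no verdict.
The state is a dict: "time": time; "joint_pos": joint angles; "dq": joint speeds; "tau": joint torques, N m; "tool_pos": TCP position; "tcp_rot": TCP orientation; "ft_force": force on the tool from outside, world axes, zero at the start; "ft_torque": the same for the moment, N m; "grip_width": finger opening in mm.
Only numpy, scipy, OpenCV 4.12 (cv2) and the standard library are available. Lean on these libraries where they do the work, as an engineer would, in place of code of your own. Each camera call takes 0.05 s, during which the arm holds its last target.

### The job

Check in the pantry canisters that have arrived (three or four of them): stand each upright in the middle of a printed ring of its own on the black mat, any ring, turned so that its barcode label squarely faces the arrow at the front of the ring. When all are let go and facing front, take the hand scanner from its cradle and scan every label in order from the shortest canister to the tallest, aiming the window straight at the middle of the label from about 7 cm and holding it still there for a second and a half. Finally lay the scanner back home in its cradle the way it lay; leave the canisters facing their arrows and everything else on the table alone.

Things in the scene. Friction and masses are not known exactly. Their poses are not given: they have to be found in the camera images.
- can_a: Loose upright aluminium canister, shortest of the four sizes: 56 mm diameter, 65 mm high, about 200 g (may be absent). Origin: centre of underside, z up. Barcode label (36 wide, 30 mm high) on its +x side, centred 32 mm up. On the grey lid, right above the label, a black pour spout (20 x 14 x 7 mm, 4 mm in from the rim) shows which way it faces; the thin bar is a hinge.
- can_a_label (a point): Centre of the barcode label on can_a, on the canister's surface; axes as the canister's, x points straight out of the label.
- can_b: Loose upright aluminium canister, second size: 60 mm diameter, 80 mm high, about 260 g (may be absent). Origin: centre of underside, z up. Barcode label (36 wide, 30 mm high) on its +x side, centred 40 mm up. On the grey lid, right above the label, a black pour spout (20 x 14 x 7 mm, 4 mm in from the rim) shows which way it faces; the thin bar is a hinge.
- can_b_label (a point): Centre of the barcode label on can_b, on the canister's surface; axes as the canister's, x points straight out of the label.
- can_c: Loose upright aluminium canister, third size: 64 mm diameter, 95 mm high, about 330 g (may be absent). Origin: centre of underside, z up. Barcode label (36 wide, 30 mm high) on its +x side, centred 48 mm up. On the grey lid, right above the label, a black pour spout (20 x 14 x 7 mm, 4 mm in from the rim) shows which way it faces; the thin bar is a hinge.
- can_c_label (a point): Centre of the barcode label on can_c, on the canister's surface; axes as the canister's, x points straight out of the label.
- can_d: Loose upright aluminium canister, tallest of the four sizes: 66 mm diameter, 110 mm high, about 400 g (may be absent). Origin: centre of underside, z up. Barcode label (36 wide, 30 mm high) on its +x side, centred 55 mm up. On the grey lid, right above the label, a black pour spout (20 x 14 x 7 mm, 4 mm in from the rim) shows which way it faces; the thin bar is a hinge.
- can_d_label (a point): Centre of the barcode label on can_d, on the canister's surface; axes as the canister's, x points straight out of the label.
- mat: Fixed black rubber mat, 170 (x) x 380 (y) x 2 mm. Origin: centre of its underside. Four printed white rings, 78 mm wide, stand in a row along its y, 95 mm apart. In front of each, on the mat's -x side (towards the robot), a white arrow points to -x: a label faces its arrow when it points along the mat's -x.
- ring0 (a point): Centre of printed ring 0 on the mat's upper face, at y = -142.5 mm in the mat's frame; axes as the mat's, its arrow lies towards -x.
- ring1 (a point): Centre of printed ring 1 on the mat's upper face, at y = -47.5 mm in the mat's frame; axes as the mat's, its arrow lies towards -x.
- ring2 (a point): Centre of printed ring 2 on the mat's upper face, at y = 47.5 mm in the mat's frame; axes as the mat's, its arrow lies towards -x.
- ring3 (a point): Centre of printed ring 3 on the mat's upper face, at y = 142.5 mm in the mat's frame; axes as the mat's, its arrow lies towards -x.
- cradle: Fixed black cradle: base 190 x 85 x 6 mm with two saddles, 24 mm long, at x = -60 and +60 mm, tops 30 mm above the table, on which the scanner lies level; cheeks up to 40 mm leave it 4 mm play each side. Between the saddles the scanner's sides are free for fingers. Origin: centre of underside; x is the way the scanner's window points when home.
- scanner: Loose grey hand scanner, 180 g: handle 110 x 34 x 28 mm (x = -75 to 35 mm) and wider head 45 x 60 x 34 mm (x = 35 to 80 mm) with a window in its front face. Origin: on its underside, near below its centre of mass; x points forward out of the window, z up. Home in the cradle, its origin is 30 mm straight above the cradle's origin with the same axes.
- scanner_grip (a point): Middle of the scanner's handle at its centre of mass, 14 mm above its underside: grip here, 34 mm wide across the scanner's y, from above.
- scanner_window (a point): Centre of the scanner's window, 80 mm ahead of the origin and 17 mm above the underside; axes as the scanner's: it reads straight ahead along +x.
- bowl: Steel mixing bowl, 150 mm wide, 75 mm high; bystander, origin under its centre.
- cup: Cardboard cup, 80 mm wide, 100 mm high; bystander, origin under its centre.
- carton: Small cardboard carton, 60 x 100 x 80 mm high; bystander, origin under its centre.
- spray: Green bottle, 64 mm diameter, 170 mm high; bystander, origin under its centre.
There are look-alikes about, which are no part of the job. What is shaped like the can_c but blue or yellow is not meant.

How it is judged (in metres and radians):
On the way, in this order (a step that is already met when the one before it is completed fails the run):
1. every canister stands released in a ring with its label facing the arrow (((horizontal distance between can_a and ring0 below 0.015 m and x of can_a_label in the frame of ring0 below -0.005 m) or (horizontal distance between can_a and ring1 below 0.015 m and x of can_a_label in the frame of ring1 below -0.005 m) or (horizontal distance between can_a and ring2 below 0.015 m and x of can_a_label in the frame of ring2 below -0.005 m) or (horizontal distance between can_a and ring3 below 0.015 m and x of can_a_label in the frame of ring3 below -0.005 m)) and angle between the x axis of each of can_a, can_b, can_c, can_d and the x axis of mat, either way round below 0.22 rad and angle between each of can_a, can_b, can_c, can_d's own z axis and vertical below 0.1 rad and height (world z) of each of can_a, can_b, can_c, can_d below 0.009 m and linear speed of each of can_a, can_b, can_c, can_d below 0.03 m/s and contact force between the fingers and can_a below 0.3 N and ((horizontal distance between can_b and ring0 below 0.015 m and x of can_b_label in the frame of ring0 below -0.005 m) or (horizontal distance between can_b and ring1 below 0.015 m and x of can_b_label in the frame of ring1 below -0.005 m) or (horizontal distance between can_b and ring2 below 0.015 m and x of can_b_label in the frame of ring2 below -0.005 m) or (horizontal distance between can_b and ring3 below 0.015 m and x of can_b_label in the frame of ring3 below -0.005 m)) and contact force between the fingers and can_b below 0.3 N and ((horizontal distance between can_c and ring0 below 0.015 m and x of can_c_label in the frame of ring0 below -0.005 m) or (horizontal distance between can_c and ring1 below 0.015 m and x of can_c_label in the frame of ring1 below -0.005 m) or (horizontal distance between can_c and ring2 below 0.015 m and x of can_c_label in the frame of ring2 below -0.005 m) or (horizontal distance between can_c and ring3 below 0.015 m and x of can_c_label in the frame of ring3 below -0.005 m)) and contact force between the fingers and can_c below 0.3 N and ((horizontal distance between can_d and ring0 below 0.015 m and x of can_d_label in the frame of ring0 below -0.005 m) or (horizontal distance between can_d and ring1 below 0.015 m and x of can_d_label in the frame of ring1 below -0.005 m) or (horizontal distance between can_d and ring2 below 0.015 m and x of can_d_label in the frame of ring2 below -0.005 m) or (horizontal distance between can_d and ring3 below 0.015 m and x of can_d_label in the frame of ring3 below -0.005 m)) and contact force between the fingers and can_d below 0.3 N), for 0.3 s.
2. the held scanner is held aimed at the label of can_a (shortest of the four sizes) (x of can_a_label in the frame of scanner_window between 0.045 and 0.095 m and x of scanner_window in the frame of can_a_label above 0.03 m and angle between the x axis of scanner and the x axis of can_a, either way round below 0.25 rad and y of can_a_label in the frame of scanner_window between -0.014 and 0.014 m and z of can_a_label in the frame of scanner_window between -0.014 and 0.014 m), for 1 s.
3. the held scanner is held aimed at the label of can_b (second size) (x of can_b_label in the frame of scanner_window between 0.045 and 0.095 m and x of scanner_window in the frame of can_b_label above 0.03 m and angle between the x axis of scanner and the x axis of can_b, either way round below 0.25 rad and y of can_b_label in the frame of scanner_window between -0.014 and 0.014 m and z of can_b_label in the frame of scanner_window between -0.014 and 0.014 m), for 1 s.
4. the held scanner is held aimed at the label of can_c (third size) (x of can_c_label in the frame of scanner_window between 0.045 and 0.095 m and x of scanner_window in the frame of can_c_label above 0.03 m and angle between the x axis of scanner and the x axis of can_c, either way round below 0.25 rad and y of can_c_label in the frame of scanner_window between -0.014 and 0.014 m and z of can_c_label in the frame of scanner_window between -0.014 and 0.014 m), for 1 s.
5. the held scanner is held aimed at the label of can_d (tallest of the four sizes) (x of can_d_label in the frame of scanner_window between 0.045 and 0.095 m and x of scanner_window in the frame of can_d_label above 0.03 m and angle between the x axis of scanner and the x axis of can_d, either way round below 0.25 rad and y of can_d_label in the frame of scanner_window between -0.014 and 0.014 m and z of can_d_label in the frame of scanner_window between -0.014 and 0.014 m), for 1 s.
At the end, for the whole second after the job is handed in: Every canister present stands upright, at rest and released in a ring (within 15 mm of its centre), its label within 0.22 rad of facing the arrow; the scanner lies released in its cradle as at the start (within 12 mm and 0.12 rad) (all of step 1 and distance between scanner_grip and cradle below 0.056 m and horizontal distance between scanner and cradle below 0.012 m and z of scanner in the frame of cradle below 0.035 m and angle between the x axis of scanner and the x axis of cradle, either way round below 0.12 rad and x of scanner_window in the frame of cradle above 0.05 m and angle between scanner's own z axis and vertical below 0.1 rad and linear speed of scanner below 0.02 m/s and contact force between the fingers and scanner below 0.3 N); the robot touches nothing.
It fails at once if the bowl is pushed away or knocked over (distance of bowl from where it was at the start of the episode above 0.03 m or angle between bowl's own z axis and vertical above 0.4 rad).
It fails at once if the cup is pushed away or knocked over (distance of cup from where it was at the start of the episode above 0.03 m or angle between cup's own z axis and vertical above 0.4 rad).
It fails at once if the carton is pushed away or knocked over (distance of carton from where it was at the start of the episode above 0.03 m or angle between carton's own z axis and vertical above 0.4 rad).
It fails at once if the spray is pushed away or knocked over (distance of spray from where it was at the start of the episode above 0.03 m or angle between spray's own z axis and vertical above 0.4 rad).
Of can_a, can_b, can_c, can_d only 3 to 4 are there at a start; the rules pass over those that are not, and their reading is None.
At some moment in a run one of can_a, can_b, can_c, can_d may be knocked a few centimetres aside while the robot is not near it.
It also fails if it takes over 210 s, if anything falls off the work surface, if the arm or the gripper's body presses on something with over 40 N, if the wrist force passes 120 N, or if a joint passes its speed limit or range.

## Working session

There is one attempt and no reset: what is moved stays moved. The work goes in short steps, each a Python script; the robot and the scene stay as the last script left them, time stands still between calls to the robot, and variables do not carry over. Pictures are saved under pics/ and viewed, and the job is handed in when it is done.

```bash
ls; mkdir -p pics
python3 - <<'E'
from bench import arm
import cv2
s=arm.read_state(); print(s)
for n in("scene","top","wrist"):
    im=arm.get_image(n); cv2.imwrite(f"pics/{n}0.png",im["frame"][:,:,::-1]); print(n,{k:im[k] for k in("fx","fy","cx","cy","R","t")})
E
```

```text
pics
{'time': 0.0, 'joint_pos': array([-1.48928692e+00,  1.81523816e-01,  1.60798146e+00, -3.05028424e-05,
        1.35383021e+00, -2.06302851e-01]), 'dq': array([ 0.00072553,  0.00092787, -0.00051419, -0.00109167,  0.00117212,
        0.00151742]), 'tau': array([-7.14498965e-04, -4.33868551e+01, -3.41846752e+01,  7.02586840e-02,
        3.86407902e-02, -1.07734631e-04]), 'tool_pos': array([ 163.18249912, -550.84387302,  262.83263492]), 'tcp_rot': array([-0.1013805 ,  0.70041272, -0.69918144,  0.10143633]), 'ft_force': array([ 0.27298031,  0.17512827, -0.23782877]), 'ft_torque': array([-0.01912032,  0.01273984,  0.01779679]), 'grip_width': 87.95237784544494}
scene {'fx': 480.7277356415633, 'fy': 480.7277356415633, 'cx': 256.2347549053381, 'cy': 189.40394188471308, 'R': array([[ 0.34639926,  0.93784629,  0.02125761],
       [ 0.62135796, -0.21240766, -0.7541865 ],
       [-0.70279573,  0.27445823, -0.65631611]]), 't': array([-167.02055626, -268.25090924, 1989.29305006])}
top {'fx': 484.7803914888912, 'fy': 484.7803914888912, 'cx': 248.8143179307386, 'cy': 197.34995659973487, 'R': array([[-0.00914635, -0.99975322, -0.02024463],
       [-0.99093763,  0.01177522, -0.13380571],
       [ 0.13401107,  0.01883733, -0.99080078]]), 't': array([   3.82679613,  511.12643182, 1671.01679706])}
wrist {'fx': 273.8883443711411, 'fy': 273.8883443711411, 'cx': 258.96901134991333, 'cy': 190.2207978722141, 'R': array([[ 0.28336897, -0.95900863, -0.00211543],
       [-0.90987305, -0.26954605,  0.31539809],
       [-0.3030397 , -0.08744925, -0.9489571 ]]), 't': array([-573.11306223,  -43.50551365,  391.0385986 ])}
```

View pics/scene0.png

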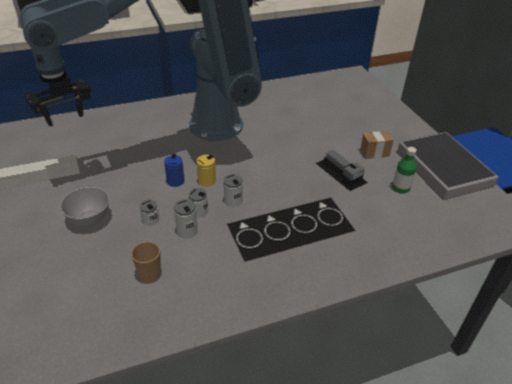

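View pics/top0.png

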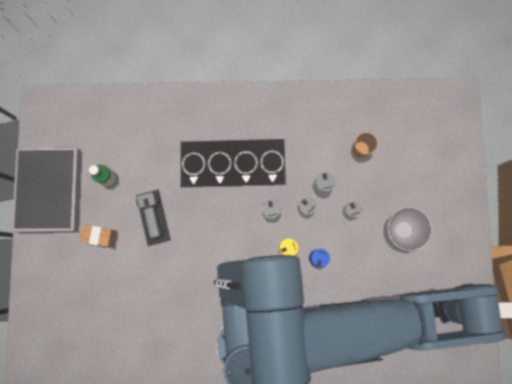

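View pics/wrist0.png

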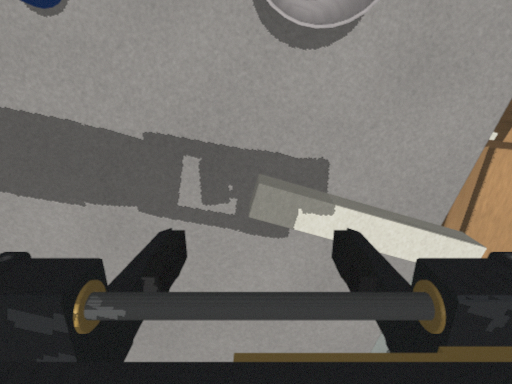

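The scene shows four grey canisters, plus blue and yellow look-alikes to leave alone. In the top image the canisters are near (272,210), (306,207), (352,211) and (324,183). The four rings are at (193..272,162) and the cradle is near (152,218). Next I'll compute rough positions.

```bash
cat > h.py <<'E'
from bench import arm
import cv2, numpy as np
from scipy.spatial.transform import Rotation as Rot
def pix2plane(im,uv,z):
    uv=np.atleast_2d(np.asarray(uv,float))
    d=np.c_[(uv[:,0]-im["cx"])/im["fx"],(uv[:,1]-im["cy"])/im["fy"],np.ones(len(uv))]@im["R"]
    c=-im["R"].T@im["t"]
    return c+d*((z-c[2])/d[:,2])[:,None]
def proj(im,X):
    p=np.atleast_2d(X)@im["R"].T+im["t"]
    return np.c_[p[:,0]/p[:,2]*im["fx"]+im["cx"],p[:,1]/p[:,2]*im["fy"]+im["cy"]]
def quat(a):
    """tool: x? tool pointing down with jaw axis (tool z) at world azimuth a"""
    zt=np.array([np.cos(a),np.sin(a),0]); yt=np.array([0,0,-1.]); xt=np.cross(yt,zt)
    return Rot.from_matrix(np.c_[xt,yt,zt]).as_quat()
def snap(n,f):
    im=arm.get_image(n); cv2.imwrite(f"pics/{f}.png",im["frame"][:,:,::-1]); return im
E
python3 - <<'E'
from h import *
s=arm.read_state(); M=Rot.from_quat(s["tcp_rot"]).as_matrix(); print(M.round(3))
im=arm.get_image("wrist"); c=-im["R"].T@im["t"]; print("cam",c, "in tool",M.T@(c-s["tool_pos"]), (M.T@im["R"].T).round(3))
t=arm.get_image("top")
for nm,uv,z in [("c",(272,210),80),("b?",(306,207),65),("a",(352,211),50),("d",(324,183),100),("m1",(193,163),2),("m4",(272,161),2),("cr",(152,218),20),("bowl",(408,230),40),("cup",(365,146),50),("yel",(289,247),90),("blue",(320,258),90)]: print(nm,pix2plane(t,uv,z).round(0))
cv2.imwrite("pics/topz.png",cv2.resize(t["frame"][130:270,120:440,::-1],(800,350),interpolation=cv2.INTER_CUBIC))
sc=arm.get_image("scene")
cv2.imwrite("pics/scz.png",cv2.resize(sc["frame"][140:290,120:400,::-1],(800,428),interpolation=cv2.INTER_CUBIC))
E
```

```text
[[-0.959 -0.     0.284]
 [-0.284  0.001 -0.959]
 [-0.    -1.    -0.001]]
cam [ 241.32183394 -527.19383996  383.6984938 ] in tool [ -81.69590915 -120.63226973   -0.78763536] [[ 0.     0.949  0.316]
 [ 0.001 -0.316  0.949]
 [ 1.    -0.    -0.001]]
c [[461. -81.  80.]]
b? [[ 471. -198.   65.]]
a [[ 457. -358.   50.]]
d [[ 548. -258.  100.]]
m1 [[644. 200.   2.]]
m4 [[647. -86.   2.]]
cr [[443. 342.  20.]]
bowl [[ 390. -550.   40.]]
cup [[ 686. -412.   50.]]
yel [[ 334. -136.   90.]]
blue [[ 297. -238.   90.]]
```

View pics/topz.png

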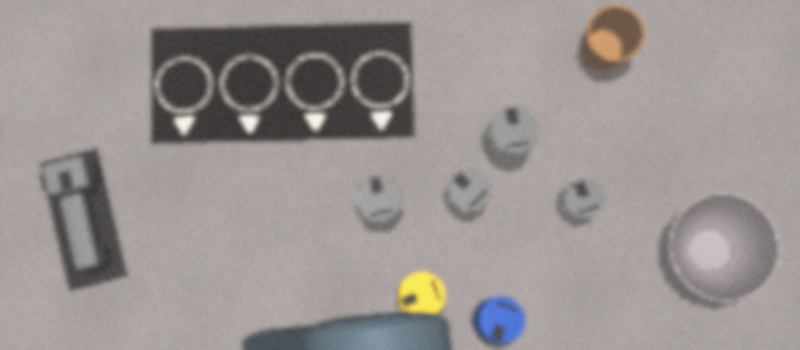

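View pics/scz.png

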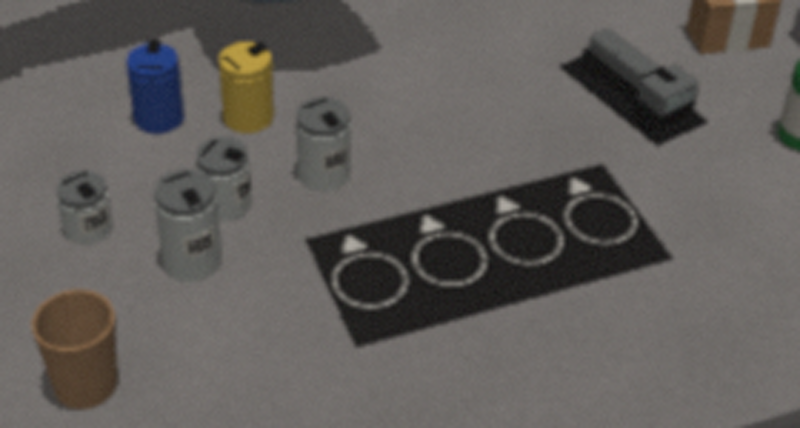

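The cups and cans are well separated, and every label currently faces away from the robot, so each canister needs about half a turn. Next is a wrist survey of the canisters and the mat.

Run:
```python
from h import *
q=quat(np.pi/2)
for i,p in enumerate([(430,-220,330),(530,57,330),(380,300,330)]):
    try:
        print(arm.inverse_kinematics(p,q)); arm.movep(p,q); arm.sleep(.2)
        im=snap("wrist",f"w{i}"); np.save(f"w{i}.npy",im,allow_pickle=True)
        cv2.imwrite(f"pics/w{i}z.png",cv2.resize(im["frame"][:,:,::-1],(800,600),interpolation=cv2.INTER_CUBIC))
    except arm.MotionError as e: print(e)
print(arm.read_state()["time"])
```

```text
[-7.19278052e-01 -8.15826069e-02  1.74688311e+00 -4.44089210e-16
  1.47629215e+00 -2.29007438e+00]
[-1.15693864e-01  3.66372547e-02  1.63097167e+00 -4.44089210e-16
  1.47398373e+00 -1.68649019e+00]
[ 4.22508698e-01 -7.88393630e-02  1.74433093e+00 -4.44089210e-16
  1.47610109e+00 -1.14828763e+00]
5.0917
```

View pics/w0z.png

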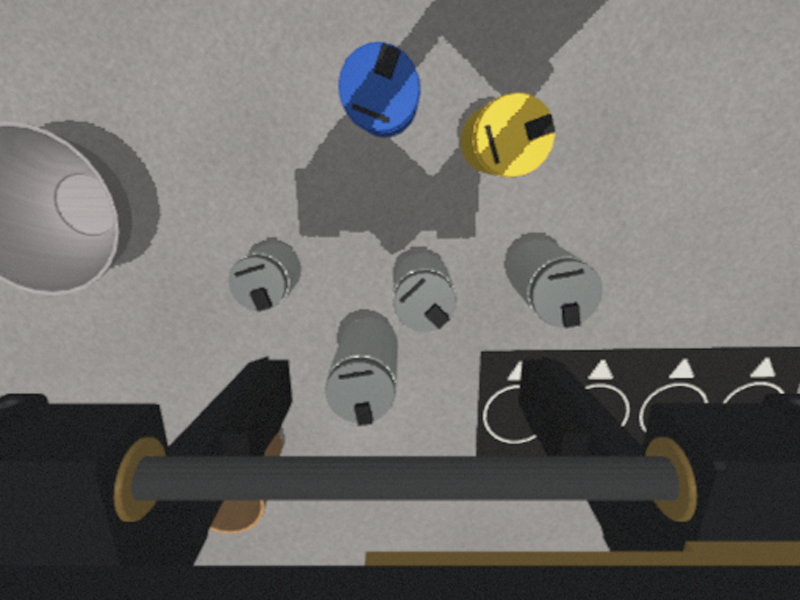

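View pics/w1.png

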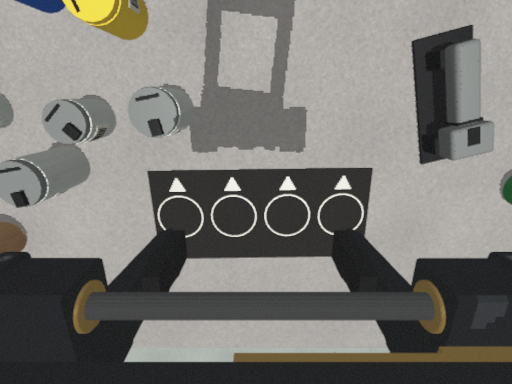

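View pics/w2.png

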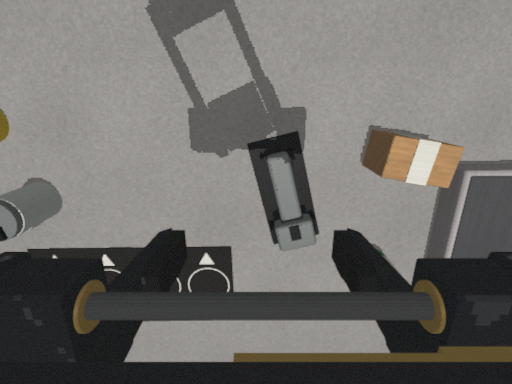

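w0 shows the four lids with black spouts pointing image-down (+x). The spouts are at about (261,298) for a, (437,316) for b, (571,315) for c and (363,413) for d, in the 800-px picture. w1 shows all four rings at (181,215), (234,215), (287,215) and (340,214). w2 shows the scanner lying in its cradle near (288,195).

```bash
cat >> h.py <<'E'
def lids(im,rough,show=None):
    """rough: {name:(x,y)}; lid by colour mask (bluish grey), spout by dark mask inside the lid circle"""
    H=dict(a=65,b=80,c=95,d=110); RR=dict(a=28,b=30,c=32,d=33); out={}
    f=cv2.GaussianBlur(im["frame"],(3,3),0).astype(int)
    return f
E
python3 - <<'E'
from h import *
im=np.load("w0.npy",allow_pickle=True).item(); f=im["frame"]
print("lid c",f[187,362:368], "side c",f[170,335:340],"table",f[200,330:333], "a lid",f[183,160:163],"d side",f[215,236:239],"shadow",f[120,200:203])
z=cv2.resize(f[140:290,140:400,::-1],(780,450),interpolation=cv2.INTER_CUBIC); cv2.imwrite("pics/z.png",z)
im=np.load("w2.npy",allow_pickle=True).item(); f=im["frame"]
print("scan",f[190,285],f[232,295],"cradle",f[190,265])
cv2.imwrite("pics/z2.png",cv2.resize(f[120:260,230:340,::-1],(550,600*550//550),interpolation=cv2.INTER_CUBIC))
E
```

```text
lid c [[131 134 132]
 [132 135 133]
 [130 134 132]
 [130 134 132]
 [131 135 132]
 [131 134 132]] side c [[ 95  97  95]
 [ 97  99  95]
 [ 98 102  98]
 [ 96  99  96]
 [100 102 100]] table [[155 151 147]
 [151 148 146]
 [150 147 143]] a lid [[128 132 130]
 [129 134 130]
 [128 133 128]] d side [[103 107 102]
 [104 107 104]
 [105 109 104]] shadow [[96 94 94]
 [99 97 95]
 [96 95 91]]
scan [134 139 135] [46 47 48] cradle [51 54 55]
```

View pics/z.png

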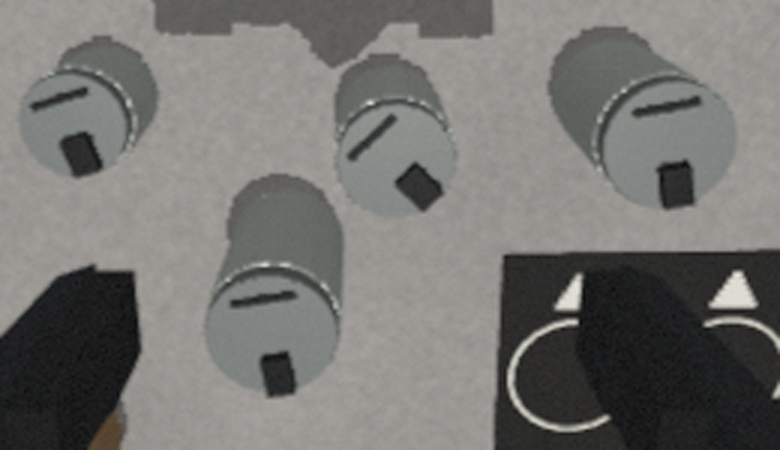

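View pics/z2.png

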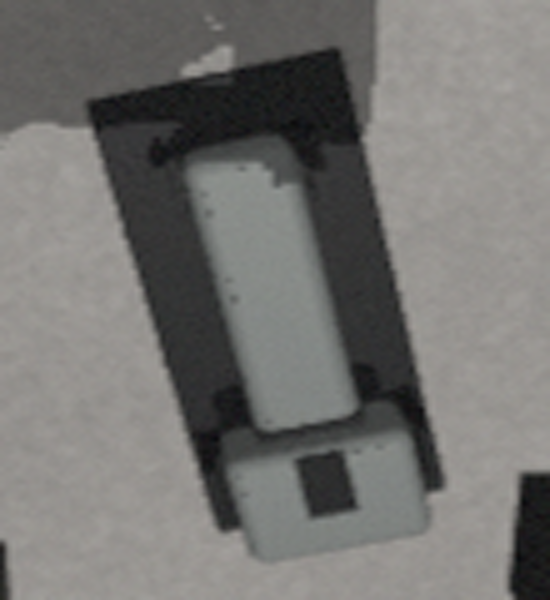

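```bash
python3 - <<'E'
s=open('h.py').read(); i=s.index("def lids"); s=s[:i]+'''
H=dict(a=65,b=80,c=95,d=110); RR=dict(a=28,b=30,c=32,d=33)
def lidmask(im):
    f=cv2.GaussianBlur(im["frame"],(5,5),0).astype(int)
    return (((f[...,1]-f[...,0])>=2)&(f.mean(2)>114)&(f.mean(2)<160)).astype(np.uint8)
def findlid(im,k,xy,base=0,R=30):
    """lid centre (world), yaw from hinge->spout; near expected xy"""
    h=H[k]+base
    u,v=proj(im,[xy[0],xy[1],h])[0]
    sc=im["fx"]/(im["R"]@np.array([xy[0],xy[1],h])+im["t"])[2]
    m=lidmask(im); n,l,st,ce=cv2.connectedComponentsWithStats(m)
    best=None
    for j in range(1,n):
        if st[j,4]<0.3*np.pi*(RR[k]*sc)**2: continue
        d=np.hypot(ce[j][0]-u,ce[j][1]-v)
        if best is None or d<best[0]: best=(d,j)
    if best is None or best[0]>R*sc: return None
    c=cv2.findContours((l==best[1]).astype(np.uint8),cv2.RETR_EXTERNAL,cv2.CHAIN_APPROX_NONE)[0]
    c=max(c,key=cv2.contourArea); hull=cv2.convexHull(c)
    p=pix2plane(im,hull[:,0,:],h)[:,:2].astype(np.float32)
    (cx,cy),r=cv2.minEnclosingCircle(p)
    M=cv2.moments(p.reshape(-1,1,2)); cen=np.array([M["m10"],M["m01"]])/M["m00"]
    cc=np.array([cx,cy])
    # dark blobs within lid circle
    ang=np.linspace(0,2*np.pi,60); ring=proj(im,np.c_[cc[0]+(RR[k]-.5)*np.cos(ang),cc[1]+(RR[k]-.5)*np.sin(ang),0*ang+h])
    msk=np.zeros(m.shape,np.uint8); cv2.fillPoly(msk,[np.round(ring).astype(np.int32)],1)
    dk=((im["frame"].max(2)<75)&(msk>0)).astype(np.uint8)
    n,l,st,ce=cv2.connectedComponentsWithStats(dk)
    js=sorted(range(1,n),key=lambda j:-st[j,4])[:2]
    if len(js)<2: return cc,cen,r,None,None,st[1:,4]
    sp=pix2plane(im,ce[js[0]],h+4)[0,:2]; hi=pix2plane(im,ce[js[1]],h+1)[0,:2]
    y1=np.arctan2(*(sp-hi)[::-1]); y2=np.arctan2(*(sp-cc)[::-1])
    return cc,cen,r,y1,y2,st[js,4],sp,hi
'''; open('h.py','w').write(s)
E
python3 - <<'E'
from h import *
im=np.load("w0.npy",allow_pickle=True).item()
for k,xy in dict(a=(457,-358),b=(471,-198),c=(461,-81),d=(548,-258)).items(): print(k,[np.round(x,2) for x in findlid(im,k,xy)])
im=np.load("w1.npy",allow_pickle=True).item()
w=(im["frame"].min(2)>150).astype(np.uint8); w[:170]=0; w[:, :150]=0; w[:,372:]=0; w[255:]=0
cs=cv2.findContours(w,cv2.RETR_EXTERNAL,cv2.CHAIN_APPROX_NONE)[0]
P=[]
for c in cs:
    if cv2.contourArea(c)<40: continue
    p=pix2plane(im,c[:,0,:],2)[:,:2].astype(np.float32)
    (cx,cy),r=cv2.minEnclosingCircle(p); e=cv2.fitEllipse(p); print(round(cx),round(cy),round(r),np.round(e[0],1))
    if r>30: P.append(e[0])
P=np.array(sorted(P,key=lambda p:p[1])); print(P, "mat yaw",np.arctan2(-(P[-1]-P[0])[0],(P[-1]-P[0])[1]),P.mean(0),np.diff(P,axis=0))
E
```

```text
a [array([ 460.78, -356.57]), array([ 460.78, -358.58]), np.float64(28.46), np.float64(0.32), np.float64(0.1), array([136,  44], dtype=int32), array([ 474.23, -355.28]), array([ 447.25, -364.29])]
b [array([ 471.88, -201.96]), array([ 473.33, -201.87]), np.float64(30.48), np.float64(0.78), np.float64(0.68), array([134,  42], dtype=int32), array([ 485.85, -190.68]), array([ 462.6 , -213.61])]
c [array([462.06, -81.01]), array([461.98, -78.98]), np.float64(32.4), np.float64(0.2), np.float64(0.36), array([160,  54], dtype=int32), array([479.23, -74.63]), array([443.67, -82.03])]
d [array([ 549.81, -260.68]), array([ 550.88, -260.87]), np.float64(31.5), np.float64(0.15), np.float64(0.14), array([131,  51], dtype=int32), array([ 568.93, -257.94]), array([ 531.15, -263.79])]
649 -139 41 [ 678.9 -138.2]
646 -84 41 [645.8 -84.4]
645 11 41 [644.6  10.7]
643 105 41 [643.4 105.5]
642 200 41 [642.3 200.7]
643 256 57 [680.3 255.8]
589 -86 16 [588.6 -85.2]
588 10 16 [587.5   9.8]
586 200 15 [585.1 199.7]
587 105 16 [586.  104.9]
[[ 678.93310547 -138.23243713]
 [ 645.82629395  -84.37489319]
 [ 644.57855225   10.66593552]
 [ 643.35223389  105.46195221]
 [ 642.26806641  200.70806885]
 [ 680.29223633  255.80992126]] mat yaw -0.0034491862120781375 [655.87508138  58.33975792] [[-33.10681152  53.85754395]
 [ -1.2477417   95.0408287 ]
 [ -1.22631836  94.79601669]
 [ -1.08416748  95.24611664]
 [ 38.02416992  55.10185242]]
```

```bash
cat >> h.py <<'E'
RING=[np.array(p) for p in [(645.8,-84.4),(644.6,10.7),(643.4,105.5),(642.3,200.7)]]
MY=0.0124
def survey(k,xy,base=0,name=None):
    q=quat(np.pi/2); arm.movep([xy[0]-35,xy[1],330],q); arm.sleep(.25)
    im=arm.get_image("wrist")
    if name: cv2.imwrite(f"pics/{name}.png",im["frame"][:,:,::-1])
    r=findlid(im,k,xy,base,R=45)
    if r is None: print(k,"not found"); return None
    print(k,"cc",r[0].round(1),"cen",r[1].round(1),"r",round(r[2],1),"yaw",r[3],r[4])
    return (r[0]+r[1])/2, r[3]
def pick(k,xy,yaw,base=0):
    az=yaw-np.pi; q=quat(az); zg=H[k]+base-22+6
    arm.movep([*xy,250],q)
    arm.move_gripper(88)
    arm.move_straight([*xy,zg],vel=200)
    s=arm.read_state(); print("at",s["tool_pos"].round(1),s["ft_force"].round(1))
    w=arm.move_gripper(0,30); print("width",arm.read_state()["grip_width"])
    arm.move_straight([*xy,260],vel=200)
    s=arm.read_state(); print("lift width",s["grip_width"],s["ft_force"].round(1))
def place(k,ring):
    x,y=RING[ring]; q=quat(MY); zg=H[k]+2+1-22+6
    arm.movep([x,y,260],q)
    arm.move_straight([x,y,zg+30],vel=200); arm.move_straight([x,y,zg],vel=50)
    arm.sleep(.2); print("pre-release F",arm.read_state()["ft_force"].round(1))
    arm.move_gripper(2*RR[k]+16); arm.sleep(.2)
    arm.move_straight([x,y,260],vel=200)
    print("t",arm.read_state()["time"])
E
python3 - <<'E'
from h import *
xy,yaw=survey("c",(462,-80),name="s_c")
pick("c",xy,yaw); print(arm.read_state()["joint_pos"].round(2))
snap("wrist","held_c")
place("c",2)
print(survey("c",RING[2],2,"p_c"))
E
```

```text
c cc [459.3 -75.9] cen [460.7 -77.3] r 33.2 yaw 0.15366259887160622 0.09126425398985401
at [460.7 -76.9  79.8] [-0.4  0.7  0.9]
width 63.20336506416805
lift width 62.84870978846328 [-0.1  0.1 -4. ]
[-0.42 -0.06  1.88 -0.    1.33  2.57]
pre-release F [-2.9  0.6  1.4]
t 19.1917
c cc [633.5 107.6] cen [634.5 108.1] r 38.4 yaw -3.0543297988049574 -3.099825196136672
(array([634.01330212, 107.81201936]), np.float64(-3.0543297988049574))
```

View pics/p_c.png

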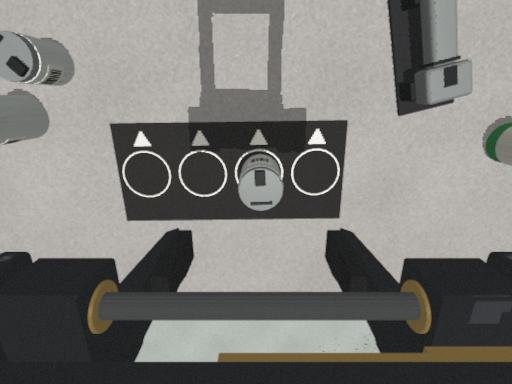

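The canister stands in ring 2 with its label towards the arrow. The lid mask merged with the can's side (r=38), so I'll compute the centre from the spout–hinge line instead.

```bash
python3 - <<'E'
s=open('h.py').read()
s=s.replace('''    return (r[0]+r[1])/2, r[3]
''','''    if len(r)<8: return None
    sp,hi=r[6],r[7]; u=(sp-hi)/np.linalg.norm(sp-hi); c=(sp-u*(RR[k]-11)+hi+u*(RR[k]-16.5))/2
    print("  marks centre",c.round(1),"baseline",np.linalg.norm(sp-hi).round(1))
    return c, r[3]
'''); open('h.py','w').write(s)
E
python3 - <<'E'
from h import *
survey("c",RING[2],2)
r=survey("d",(550,-260),name="s_d")
if r: pick("d",*r); place("d",3); survey("d",RING[3],2,"p_d")
E
```

```text
c cc [632.9 108.4] cen [634.2 108. ] r 38.4 yaw -3.099354885077316 -3.012207387876559
  marks centre [644.6 108. ] baseline 37.3
d cc [ 548.9 -259. ] cen [ 551.6 -260.7] r 33.7 yaw 0.1360850383265561 0.055296188030626
  marks centre [ 547.8 -260.9] baseline 38.4
at [ 548.6 -261.4   95.2] [ 0.  -0.5  0.4]
width 65.42210902887646
lift width 65.28914436436439 [-0.5  0.2 -3.7]
pre-release F [-5.9 -0.9  5.2]
t 34.9917
d cc [631.1 202.1] cen [632.3 202.1] r 37.8 yaw -3.11044878447926 -3.0382627514729883
  marks centre [641.2 201.5] baseline 38.8
```

Run:
```python
from h import *
for k,xy,rg in (("b",(472,-202),1),("a",(460,-358),0)):
    r=survey(k,xy,name="s_"+k)
    if not r: break
    pick(k,*r); place(k,rg)
for k,rg in (("a",0),("b",1),("c",2),("d",3)): survey(k,RING[rg],2)
snap("wrist","after"); snap("top","after_t")
print(arm.read_state()["time"])
```

```text
b cc [ 471.7 -199.8] cen [ 474.8 -201.3] r 31.0 yaw 0.6955283650983914 0.5854020988536578
  marks centre [ 471.1 -202.7] baseline 33.0
at [ 471.8 -203.2   65. ] [0.4 0.1 0.4]
width 59.30921470378234
lift width 59.1649604757932 [-0.5 -0.1 -4. ]
pre-release F [-1.1  1.6 -1.9]
t 50.4333
a cc [ 459.6 -358.6] cen [ 462.2 -358.7] r 27.7 yaw 0.33261681522994746 0.19946216011734638
  marks centre [ 458.2 -361.2] baseline 28.8
at [ 458.8 -362.    50.2] [-0.5 -0.4  0.1]
width 54.99124679827434
lift width 54.96350550232374 [ 0.4 -0.1 -2.7]
pre-release F [-0.1  0.5 -2.3]
t 65.5
a cc [640.8 -84.1] cen [641.3 -83.1] r 29.4 yaw -3.1202828217137504 3.0215125337442417
  marks centre [647.6 -82.5] baseline 29.5
b cc [637.8  15.2] cen [638.9  13.6] r 33.3 yaw -3.0269661886744585 -2.874756607131253
  marks centre [646.4  14.5] baseline 33.0
c cc [634.4 108.9] cen [635.4 108. ] r 37.2 yaw -3.0918508472433173 -2.986367903883242
  marks centre [644.7 108.2] baseline 37.3
d cc [631.3 204.3] cen [632.6 202.2] r 38.2 yaw -3.072180381812151 -2.8708387213891617
  marks centre [641.2 202.4] baseline 39.2
69.6083
```

View pics/after.png

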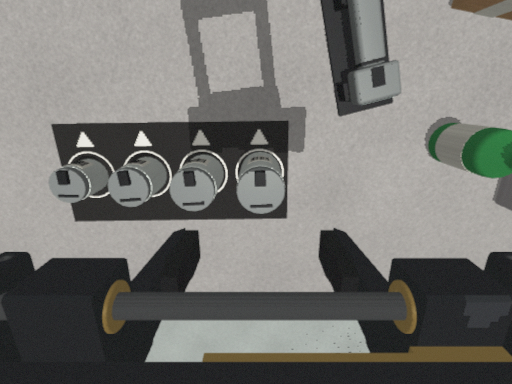

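View pics/after_t.png

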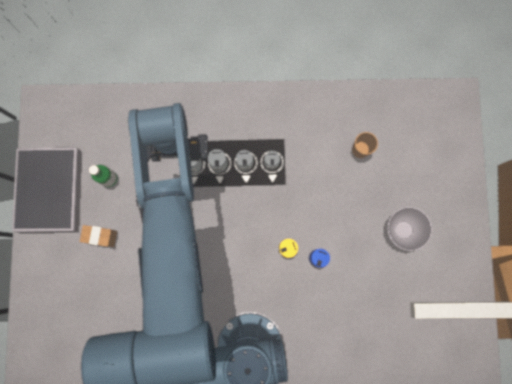

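All four stand within about 5 mm of their ring centres, with yaw errors of 0.1 rad or less. Now I'll measure the scanner.

Run:
```python
from h import *
arm.movep([400,345,330],quat(np.pi/2)); arm.sleep(.25)
im=snap("wrist","scn"); np.save("scn.npy",im,allow_pickle=True); f=im["frame"]
cu=proj(im,[440,342,50])[0]; print(cu)
x0,y0=int(cu[0])-70,int(cu[1])-80
cv2.imwrite("pics/scnz.png",cv2.resize(f[y0:y0+160,x0:x0+140,::-1],(525,600),interpolation=cv2.INTER_CUBIC)); print(x0,y0)
m=lidmask(im); roi=np.zeros_like(m); roi[y0:y0+160,x0:x0+140]=1
cs=cv2.findContours(m*roi,cv2.RETR_EXTERNAL,cv2.CHAIN_APPROX_NONE)[0]
for c in cs:
    if cv2.contourArea(c)<150: continue
    p=pix2plane(im,c[:,0,:],58)[:,:2].astype(np.float32); print(cv2.boundingRect(c),cv2.minAreaRect(p))
# dark: window mark on head & base
d=((f.max(2)<75).astype(np.uint8))*roi
cs=cv2.findContours(d,cv2.RETR_LIST,cv2.CHAIN_APPROX_NONE)[0]
for c in cs:
    if cv2.contourArea(c)<40: continue
    for z in (6,64): print("dark z",z,cv2.boundingRect(c),cv2.minAreaRect(pix2plane(im,c[:,0,:],z)[:,:2].astype(np.float32)))
```

```text
[257.00665756 183.33740586]
187 103
(248, 210, 40, 30) ((505.8418273925781, 357.91259765625), (40.20566940307617, 57.35018539428711), 13.727583885192871)
(242, 158, 29, 49) ((436.947998046875, 341.28759765625), (75.01344299316406, 27.60472869873047), 13.76792049407959)
dark z 6 (319, 231, 8, 32) ((575.6900024414062, 461.3024597167969), (65.28864288330078, 13.008045196533203), 4.2898783683776855)
dark z 64 (319, 231, 8, 32) ((542.045166015625, 446.14044189453125), (56.76814651489258, 11.310420989990234), 4.2898759841918945)
dark z 6 (187, 231, 21, 32) ((574.96484375, 228.83154296875), (37.84646987915039, 64.38843536376953), 89.85810852050781)
dark z 64 (187, 231, 21, 32) ((541.4146118164062, 244.00819396972656), (32.90730667114258, 55.98536682128906), 89.85828399658203)
dark z 6 (260, 213, 13, 16) ((522.686279296875, 357.3382263183594), (28.168821334838867, 16.791467666625977), 12.877496719360352)
dark z 64 (260, 213, 13, 16) ((495.9585876464844, 355.74407958984375), (24.49258804321289, 14.600081443786621), 12.877662658691406)
dark z 6 (236, 139, 38, 71) ((439.21575927734375, 337.5224609375), (120.65538787841797, 40.908226013183594), 13.954412460327148)
dark z 64 (236, 139, 38, 71) ((423.38153076171875, 338.514404296875), (104.90922546386719, 35.56950759887695), 13.954463005065918)
dark z 6 (219, 118, 75, 116) ((446.4004821777344, 342.9483947753906), (188.06491088867188, 85.53599548339844), 13.541581153869629)
dark z 64 (219, 118, 75, 116) ((429.6285705566406, 343.2322082519531), (163.5214080810547, 74.37310791015625), 13.541576385498047)
```

View pics/scnz.png

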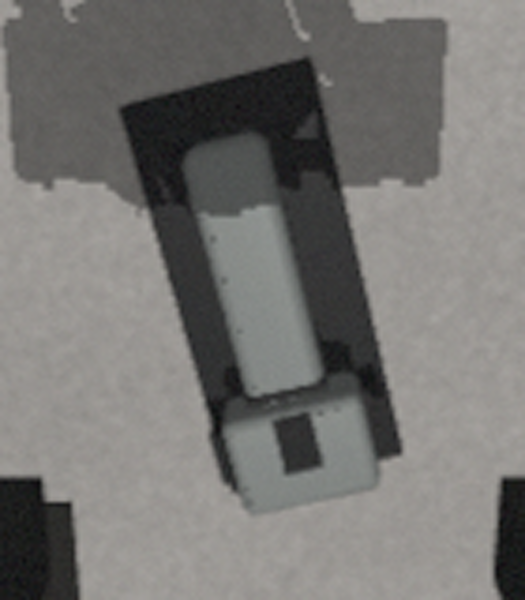

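Cradle base fit is 188 x 85.5 mm, centre (446.4, 342.9), yaw 0.237, and the handle gives 0.240. Picking the scanner now.

```bash
cat >> h.py <<'E'
SC=np.array([446.4,342.9]); SY=0.238
def marks(im,k,xy):
    r=findlid(im,k,xy,2,R=45)
    if r is None or len(r)<8: return None
    sp,hi=r[6],r[7]; u=(sp-hi)/np.linalg.norm(sp-hi); return (sp-u*(RR[k]-11)+hi+u*(RR[k]-16.5))/2,r[3]
def checkall(name):
    arm.movep([610,58,350],quat(np.pi/2+MY)); arm.sleep(.25)
    im=snap("wrist",name)
    for k,i in zip("abcd",range(4)):
        r=marks(im,k,RING[i]); print(k,None if r is None else ((r[0]-RING[i]).round(1),round((r[1]-MY-np.pi+np.pi)%(2*np.pi)-np.pi,3)))
E
python3 - <<'E'
from h import *
q=quat(SY+np.pi/2)
arm.movep([*SC,200],q); arm.move_gripper(80); 
arm.move_straight([*SC,50],vel=150); arm.sleep(.2)
s=arm.read_state(); print(s["tool_pos"].round(1),s["ft_force"].round(1))
arm.move_gripper(0,25); s=arm.read_state(); print(s["grip_width"],s["ft_force"].round(1),s["tool_pos"].round(1))
arm.move_straight([*SC,120],vel=80); arm.move_straight([*SC,300],vel=200)
s=arm.read_state(); print(s["grip_width"],s["ft_force"].round(1),s["ft_torque"].round(2))
checkall("chk1"); print(arm.read_state()["time"])
E
```

```text
[447.  343.2  51. ] [-0.   1.4 -0.5]
34.2114580466945 [-0.4 -0.9 -0.2] [446.4 342.9  50. ]
33.89979234649324 [-0.2  0.6 -2.2] [ 0.08 -0.1  -0.01]
a (array([1.7, 3.7]), np.float64(0.075))
b None
c None
d (array([-36.9,  -2.4]), np.float64(-2.99))
77.5833
```

View pics/chk1.png

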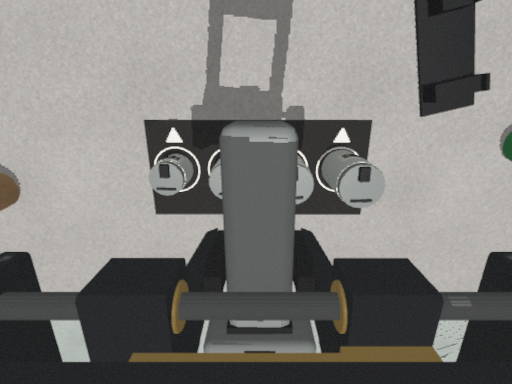

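The scanner is held straight. It hides the middle two lids, but all four canisters still stand in their rings. Now scanning a to d, saving a picture at each.

```bash
python3 - <<'E'
from h import *
C=dict(a=(647,-83.5),b=(645.8,12.5),c=(644.2,107),d=(641.6,201.5)); LZ=dict(a=34,b=42,c=50,d=57)
YW=dict(a=3.15,b=3.22,c=3.18,d=3.18)
d=np.array([np.cos(MY),np.sin(MY)]); q=quat(np.pi/2+MY); first=True
for k in "abcd":
    L=np.array(C[k])+RR[k]*np.array([np.cos(YW[k]),np.sin(YW[k])])
    p=L-d*(70+80)
    if first: arm.movep([*p,200],q); first=False
    arm.move_straight([*p,LZ[k]+3],vel=120); arm.sleep(1.7)
    s=arm.read_state(); print(k,p.round(1),s["tool_pos"].round(1),s["grip_width"].round(1),s["ft_force"].round(1),round(s["time"],1)); snap("wrist","scan_"+k); 
    if k in "ad": snap("scene","scanS_"+k)
E
python3 - <<'E'
import cv2,numpy as np
a=[cv2.imread(f"pics/scan_{k}.png") for k in "abcd"]
cv2.imwrite("pics/scans.png",cv2.resize(np.vstack([np.hstack(a[:2]),np.hstack(a[2:])]),(800,600)))
b=[cv2.resize(cv2.imread(f"pics/scanS_{k}.png")[130:290,160:400],(400,267)) for k in "ad"]
cv2.imwrite("pics/scansS.png",np.hstack(b))
E
```

```text
Traceback (most recent call last):
AttributeError: 'float' object has no attribute 'round'
[ WARN:0@0.023] global loadsave.cpp:275 findDecoder imread_('pics/scan_a.png'): can't open/read file: check file path/integrity
[ WARN:0@0.024] global loadsave.cpp:275 findDecoder imread_('pics/scan_b.png'): can't open/read file: check file path/integrity
[ WARN:0@0.024] global loadsave.cpp:275 findDecoder imread_('pics/scan_c.png'): can't open/read file: check file path/integrity
[ WARN:0@0.024] global loadsave.cpp:275 findDecoder imread_('pics/scan_d.png'): can't open/read file: check file path/integrity
Traceback (most recent call last):
cv2.error: OpenCV(4.12.0) :-1: error: (-5:Bad argument) in function 'resize'
> Overload resolution failed:
>  - src data type = object is not supported
>  - Expected Ptr<cv::UMat> for argument 'src'
```

The print line failed while the scanner was holding at a. I'll check that aim in pictures before going on.

Run:
```python
from h import *
s=arm.read_state(); print(s["tool_pos"].round(1),s["grip_width"],s["time"])
w=snap("wrist","scan_a"); t=arm.get_image("top"); sc=arm.get_image("scene")
A=cv2.resize(w["frame"][:,:,::-1],(400,300)); B=cv2.resize(sc["frame"][140:290,200:400,::-1],(400,300),interpolation=cv2.INTER_CUBIC)
T=cv2.resize(t["frame"][130:230,170:303,::-1],(400,300),interpolation=cv2.INTER_CUBIC)
cv2.imwrite("pics/aimA.png",np.vstack([np.hstack([A,B]),np.hstack([T,T*0])]))
```

```text
[469.  -85.6  37. ] 34.14573253796875 81.775
```

View pics/aimA.png

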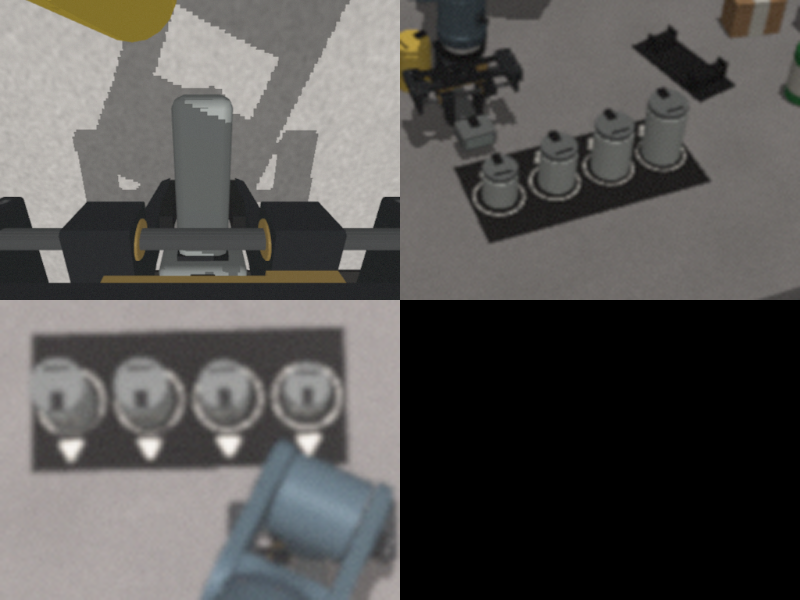

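The scanner is straight in front of can a at ring 0, all canisters are centred in their rings, and the 1.7 s hold finished before the print failed. Continuing with b, c and d.

Run:
```python
from h import *
C=dict(a=(647,-83.5),b=(645.8,12.5),c=(644.2,107),d=(641.6,201.5)); LZ=dict(a=34,b=42,c=50,d=57)
YW=dict(a=3.15,b=3.22,c=3.18,d=3.18)
d=np.array([np.cos(MY),np.sin(MY)]); T=[]
for k in "abcd":
    L=np.array(C[k])+RR[k]*np.array([np.cos(YW[k]),np.sin(YW[k])]); p=L-d*150
    if k=="a": arm.sleep(.3); continue
    arm.move_straight([*p,LZ[k]+3],vel=120); arm.sleep(1.7)
    s=arm.read_state(); print(k,p.round(1),s["tool_pos"].round(1),round(float(s["grip_width"]),1),s["ft_force"].round(1),round(s["time"],1))
    im=arm.get_image("scene"); tt=arm.get_image("top")
    T.append(np.vstack([cv2.resize(im["frame"][140:290,200:400,::-1],(266,200)),cv2.resize(tt["frame"][130:230,170:303,::-1],(266,200))]))
cv2.imwrite("pics/aimBCD.png",np.hstack(T))
```

```text
b [465.9   8.3] [465.9   8.3  45. ] 33.8 [-0.9 -0.3 -1.7] 84.9
c [462.2 103.9] [462.2 103.9  53. ] 34.0 [-0.6  0.8 -1.9] 87.6
d [458.6 198.4] [458.6 198.4  60. ] 33.9 [-1.1  0.3 -2.5] 90.3
```

View pics/aimBCD.png

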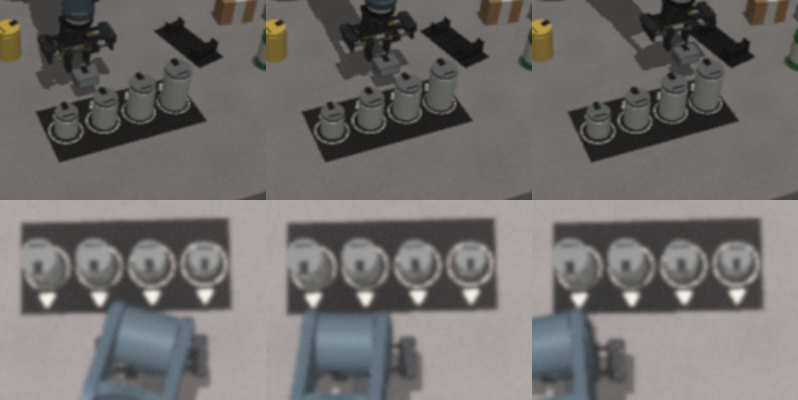

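The scanner sat squarely in front of b, c and d, and no canister had moved. Returning it to the cradle.

Run:
```python
from h import *
q=quat(SY+np.pi/2)
p=arm.read_state()["tool_pos"]; arm.move_straight([p[0],p[1],220],vel=150)
arm.movep([*SC,220],q); arm.move_straight([*SC,110],vel=150); arm.sleep(.2)
arm.move_straight([*SC,51],vel=50); arm.sleep(.2)
s=arm.read_state(); print(s["tool_pos"].round(1),s["ft_force"].round(1))
arm.move_gripper(70); arm.sleep(.3); arm.move_straight([*SC,220],vel=150)
arm.movep([400,345,330],quat(np.pi/2)); arm.sleep(.25)
im=snap("wrist","scn2"); f=im["frame"]; m=lidmask(im); roi=np.zeros_like(m); roi[103:263,187:327]=1
for c in cv2.findContours(m*roi,cv2.RETR_EXTERNAL,cv2.CHAIN_APPROX_NONE)[0]:
    if cv2.contourArea(c)>150: print(cv2.minAreaRect(pix2plane(im,c[:,0,:],58)[:,:2].astype(np.float32)))
for k,rg in (("a",0),("b",1),("c",2),("d",3)): survey(k,RING[rg],2)
arm.movep([300,200,400],quat(np.pi/2)); snap("scene","fin"); snap("top","fint"); print(arm.read_state()["time"])
```

```text
[446.6 343.   51.3] [ 0.3 -0.5 -2.9]
((506.01226806640625, 358.24932861328125), (40.55379867553711, 57.51573181152344), 14.32789134979248)
((436.6008605957031, 341.7107238769531), (76.14392852783203, 27.48518180847168), 13.860939025878906)
a cc [640.9 -82.7] cen [641.4 -83. ] r 29.1 yaw 3.1037983773774616 -3.1364697532374173
  marks centre [647.4 -83.4] baseline 28.5
b cc [637.6  16.1] cen [638.6  13.8] r 33.7 yaw -3.0065386840282695 -2.799536980915884
  marks centre [646.3  15. ] baseline 32.9
c cc [634.2 108. ] cen [635.2 108. ] r 37.3 yaw -3.1009077164431424 -3.063974030947293
  marks centre [644.7 108. ] baseline 37.3
d cc [630.8 203. ] cen [631.9 202. ] r 38.1 yaw -3.0784001525567555 -2.958750735706795
  marks centre [641.2 202.2] baseline 39.1
103.6667
```

View pics/scn2.png

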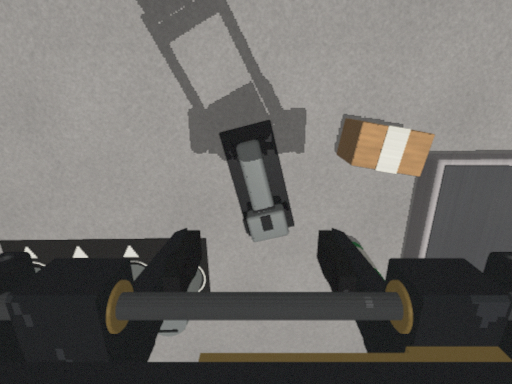

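View pics/fin.png

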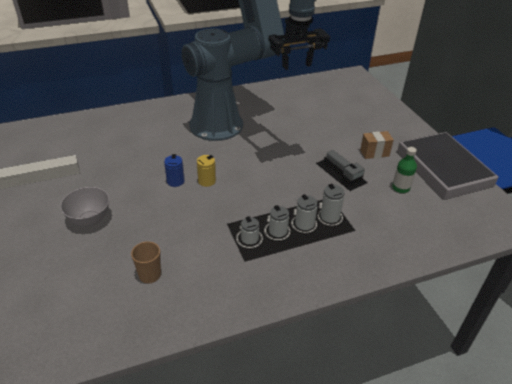

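Run:
```python
from h import *
arm.job_done(); print(arm.read_state()["time"])
```

```text
the job is handed in; nothing more can be done
the job is handed in; nothing more can be done
```

All four canisters are checked in, scanned from shortest to tallest, and the scanner is back in its cradle. I handed the job in at about 104 s of the 210 s allowed; the hand-in reports no verdict.

- **Canisters:** a, b, c and d stand in rings 0, 1, 2 and 3. My last check put them 2–5 mm from their ring centres (limit 15 mm). Their facing errors were about 0.03 to 0.12 rad (limit 0.22), with can b the worst.
- **Scanning:** I held the scanner still for 1.7 s at about 7 cm from each label. Pictures at each stop showed it squarely in front and no canister moved. My script stopped on a printing error just after the hold at can a; I checked the aim there and continued without moving it.
- **Scanner:** it lies released in the cradle, within about 1 mm and 0.01 rad of where it lay at the start.
- **Everything else:** the bowl, cup, carton, bottle and the blue and yellow look-alikes look undisturbed in the last pictures. I saw no canister knocked aside.

**Disagreeing checks:** finding a lid's centre from its outline read 6–10 mm off for cans on the mat, because the outline merged with the can's side. I used the spout and hinge marks instead. The check I took with the scanner in hand, just before scanning, could not see cans b and c and misread d, so I judged those from the picture and confirmed them in later views.

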